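Crank the preform slide to the inspection camera

ROBOT

A 6-joint arm with a two-finger parallel gripper is mounted at the origin on the work surface. World frame = base frame: x ahead of the robot, y to its left, z up, the work surface at z = 0. Lengths are in m, angles in degrees, forces in N, time in s.
With the tool pointing down it reaches from about 0.4 to 0.825 m from the base axis. Payload 7 kg.
Tool frame: the origin (TCP) lies on the centre line of the jaws, within the pads' length; the fingertips stand 19 mm ahead of it and the grasp point (between the pads) is the TCP (r.tips_ahead is the distance from the TCP to the fingertips, in m); z points along the fingers, y is the line along which they close (so a half turn about z gives the same grasp; the last joint's range is limited). The gripper opens to 88 mm and grips with 3 to 60 N. Pads are 19 mm wide; open, the fingers measure 130 mm over their backs; the gripper's body (78 mm by 193 mm) begins 47 mm behind the grasp point.
Start: joints at [90.418, 20.546, 0.682, 0, -70.136, -16.507], TCP at [0.187, 0.649, 0.217] pointing down, gripper open.
Joint ranges: [-176.03, 176.03], [-82.01, 121.73], [-58.28, 71.71], [-173.87, 95.51], [-174.79, -0.11], [-173.66, 173.66]. Speed limits (degrees/s): [136.94, 136.94, 172.46, 180, 180, 180].

INTERFACE

Orientations are given as [roll, pitch, yaw] about the fixed x, y, z axes, in that order (R = Rz(yaw) Ry(pitch) Rx(roll)).
In Python, from plant import r, viewer, close_job gives the robot as it stands. The module is installed in compiled form; this text tells all that it offers.
- The arm moves only by the tool arm_command, never from a script. Its arguments are lists of equal length, an entry for each row: "travel": the shift along the world's x, y, z scaled (see below), a list of three; "delta_rot": the turn, a rotation vector about the world's x, y, z scaled (see below), a list of three. In form: {"travel": [[dx, dy, dz], ...], "delta_rot": [[rx, ry, rz], ...]}. A call has 1 to 20 rows; each row is the pose to reach, as a shift and turn from the pose commanded when the call began; what a row does not reach only later rows make up. The controller multiplies each number of a shift by 0.5 m and each number of a turn by 90 degrees. A row lasts 1/8 s, in which the tool goes at most 62.5 mm and 10.7 degrees, less where a joint would pass 70% of its speed; a pose out of reach is approached as far as the arm can. A call with a number of a shift or a turn outside -1 to 1 is refused whole. A call with a gripper value outside its range is refused whole. "grip" is the opening, from 0 (shut) to 1 (fully open), set as the call begins (left out, the last holds). The fingers move at their own pace and stop on an object; "newtons" is the grip in N (left out, the last holds). Time passes only in rows, so rows that repeat a pose let the fingers close. It gives the time, the measured TCP pose, the force, the opening and the grip force at its end, in the units of the state.
- r.get_state(): the state, without advancing time (a new reading comes with each control period).
- viewer.capture(name): name is "scene" or "top"; returns a dict with "img" (384x512x3 uint8, red, green, blue), "camera_matrix" (3x3 intrinsics, pixels), "R" (3x3) and "t" (3): a world point X has camera coordinates R X + t. Camera axes: x right, y down, z forward; pixel columns grow to the right and rows downward; lengths in m; the calibration is good to about 2 mm. A picture is of the moment at which its call begins. There is no depth.
- close_job(): hands the job in; it is judged then, once.
The state is a dict: "time_s": time; "joints": joint angles; "qd": joint speeds; "joint_torque": joint torques, N m; "tcp_pos": TCP position; "eef_rot": TCP orientation; "contact_force": force on the tool from outside, world axes, zero at the start; "moment": the same for the moment, N m; "gripper_width": finger opening in m; "gripper_force": force on a finger pad.
Only numpy, scipy, OpenCV 4.12 (cv2) and the standard library are available. Lean on these libraries where they do the work, as an engineer would, in place of code of your own. Each camera call takes 0.05 s, during which the arm holds its last target. There are 200 camera calls.

TASK

A loose preform has been left lying across the bed of the inspection slide, in the carriage's way: put it into the shallow rectangular reject tray. Then turn the slide's handwheel until the preform clamped on the carriage points straight at the lens of the small camera on its post (centred to within 5 mm). Do not touch the carriage or let it run into the loose preform. Leave the other things on the table where they are, and let go.

Things in the scene. Friction and masses are not known exactly. Their poses are not given: they have to be found in the camera images.
- machine: The slide, fixed to the table, grey. Origin on the table under the middle of its bed; its y runs along the slide, away from the handwheel. Bed: flat, 120 (x) by 280 (y), top 50 above the table. The handwheel's upright axis is at x = -50, y = -232.
- cover (a point): Top centre of the flat cover over part of the handwheel, fixed to the machine, 130 above the table. The cover is 170 (x) by 68 (y), 12 thick, underside 118 above the table: handwheel pins below it cannot be reached from above. It overhangs from a drive block, 130 high, that stands between bed and handwheel under the cover's +y edge.
- handwheel (a joint): Angle of the handwheel, rad, growing anticlockwise seen from above, several turns (-0.5 to 14, end stops). Each rad moves the carriage 15.1 mm towards the machine's +y (one turn 95 mm). Stiff: about 5 N at a pin; it stays where it is left.
- wheel_axis (a point): Point on the handwheel's upright axis, 54 above the table. The wheel is an aluminium disc 142 diameter, top 50 above the table, hub 32 diameter, top 54.
- pin0 (a point): Top centre of one of the handwheel's three black upright pins, 14 diameter, standing 55 above the disc (top 105 above the table), 60 from the axis. At wheel angle 0 it lies towards the machine's +x; the pins do not spin, but turn in a loose or slipping grip.
- pin1 (a point): Top centre of the second pin, 120 degrees anticlockwise from pin0.
- pin2 (a point): Top centre of the third pin, 240 degrees anticlockwise from pin0.
- carriage: Aluminium carriage on the bed, 100 (x) by 36 (y), with a clear preform clamped along its x, mouth to +x; up to 40 above the bed. Origin at the middle of its underside; its y is the direction of travel, and the clamped preform lies over y = 0.
- camera_post: Small black camera on a post beside the bed on its far (+x) side, fixed, up to 95 above the table. Origin on the table; the lens looks along its own -x, on the line y = 0. Axes parallel to the machine's. Its place along the slide varies.
- stray: The loose clear preform lying across the bed between the carriage and the camera's place. Round body 25 diameter, neck flange 29 diameter, 100 long along its own x (mouth towards +x); the origin is at mid-length on its underside.
- tray: Shallow open reject tray, grey plastic, 130 (x) by 170 (y) by 45 high, walls and floor 4, fixed to the table; origin at the middle of its underside.
- tub: Bystander: round white tub of preforms, 136 diameter, 100 high with preforms standing out to 160, fixed. Origin in the middle of its underside.
- preform_a: Bystander: another clear preform, lying on the table near the robot. Size as the loose preform on the slide.
- preform_b: Bystander: another clear preform, lying on the table beyond the slide. Size as the loose preform on the slide.
- tape: Bystander: roll of grey tape lying flat, 96 outside diameter, 25 high. Origin in the middle of its underside.
- bottle: Bystander: white bottle standing, 60 diameter, 160 high. Origin in the middle of its underside.
- ring_gauge: Bystander: steel ring lying flat, 60 outside diameter, 18 high. Origin in the middle of its underside.
- caliper: Bystander: steel caliper lying flat, 200 long along its x, up to 8 high. Origin in the middle of its underside.
Things that resemble listed ones, but are neither listed nor needed, are in the scene too. Leave any green look-alike of the tray alone. What is shaped like the stray but red is not meant.

How it is judged:
By the outcome, as a careful person would: the job done as asked, in the order asked, and still so for the second after the job is handed in, with the robot touching nothing.
It also fails if it takes over 72 s, if anything falls off the work surface, if the arm or the gripper's body presses on something with over 40 N, if the wrist force passes 120 N, or if a joint passes its speed limit or range.

## Working session

There is one attempt and no reset: what is moved stays moved. The work goes in short steps, Python scripts to look and compute and a tool call to move; the robot and the scene stay as the last step left them, time stands still between calls to the robot, and variables do not carry over. Pictures are saved under pics/ and viewed, at most 10 in all, crops included, and the job is handed in when it is done.

Besides the shell and the picture viewer there is one more tool, called by a JSON object that holds its "name" and its "arguments", one argument or row to a line. arm_command: Moves the arm, as the interface text tells. Shifts and turns lie within -1 to 1; 1 stands for 0.5 m of shift or 90 degrees of turn. Its arguments: {"type":"object","properties":{"travel":{"type":"array"},"delta_rot":{"type":"array"},"grip":{"type":"number"},"newtons":{"type":"number"}},"required":["travel","delta_rot"]}

```bash
mkdir -p pics; python3 - <<'E'
from plant import r,viewer
import cv2,pickle
d={}
for n in("scene","top"):
    c=viewer.capture(n);d[n]=c
    cv2.imwrite(f"pics/{n}0.png",cv2.resize(c["img"][:,:,::-1],(800,600),interpolation=cv2.INTER_CUBIC))
    print(n,c["camera_matrix"],c["R"],c["t"])
pickle.dump(d,open("d0.pkl","wb"))
print(r.get_state())
E
```

```text
scene [[442.37675393   0.         262.37142185]
 [  0.         442.37675393 190.38050957]
 [  0.           0.           1.        ]] [[-0.48316924  0.87533361  0.01840008]
 [ 0.61950094  0.35665364 -0.69929734]
 [-0.61868091 -0.3264801  -0.71459406]] [ 0.28809926 -0.27544737  1.67741465]
top [[434.49211452   0.         259.66440943]
 [  0.         434.49211452 190.1762956 ]
 [  0.           0.           1.        ]] [[ 0.00152664 -0.999983    0.00562805]
 [-0.98686522 -0.00241572 -0.16152771]
 [ 0.16153856 -0.00530753 -0.98685213]] [0.00206399 0.5489606  1.45128505]
{'time_s': 0.1, 'joints': array([ 9.04210453e+01,  2.05889274e+01,  6.40300180e-01, -1.85278477e-02,
       -7.01363910e+01, -1.65041672e+01]), 'qd': array([-0.0372106 , -0.10362116,  0.02045989,  0.12932982,  0.0084996 ,
       -0.03677933]), 'joint_torque': array([-2.64644383e-03, -5.84163308e+01,  2.93749040e+01,  7.01551795e+00,
        1.01687617e-02, -4.62517312e-05]), 'tcp_pos': array([0.18692433, 0.64813766, 0.21630559]), 'eef_rot': array([ 1.79913536e+02, -7.45407657e-03, -1.60894247e+01]), 'contact_force': array([ 0.44868855, -0.23532908, -0.01323563]), 'moment': array([ 0.01769528, -0.00703141, -0.04886446]), 'gripper_force': 0.0, 'gripper_width': 0.08753246155025557}
```

View pics/top0.png

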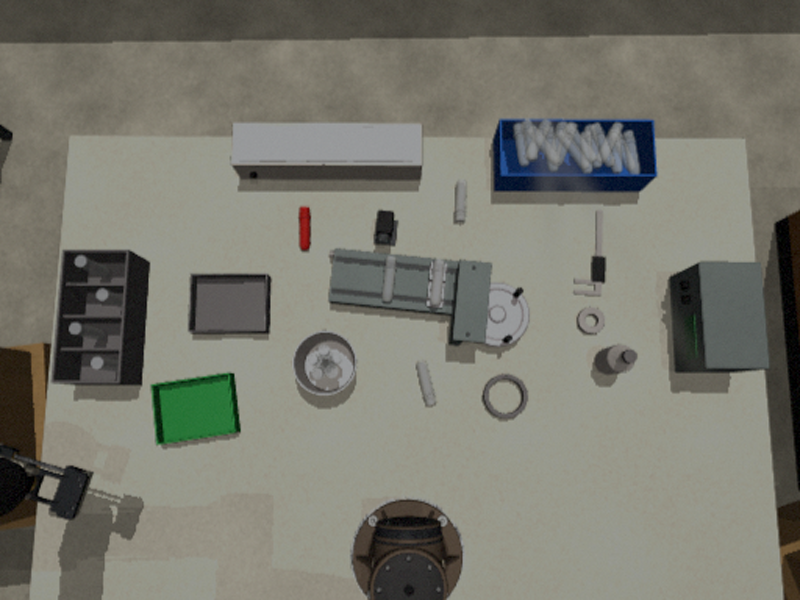

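View pics/scene0.png

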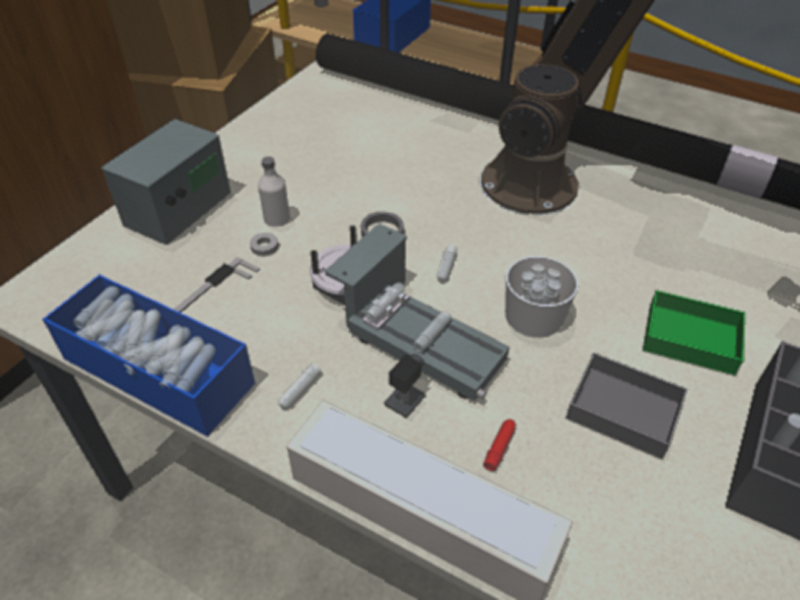

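```bash
python3 - <<'E'
import cv2,pickle
d=pickle.load(open("d0.pkl","rb"))
for n,(x,y,w,h) in dict(top=(200,125,150,105),scene=(190,140,150,120)).items():
    cv2.imwrite(f"pics/{n}1.png",cv2.resize(d[n]["img"][y:y+h,x:x+w,::-1],None,fx=5,fy=5,interpolation=cv2.INTER_CUBIC))
E
```

```text
(no output)
```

View pics/top1.png

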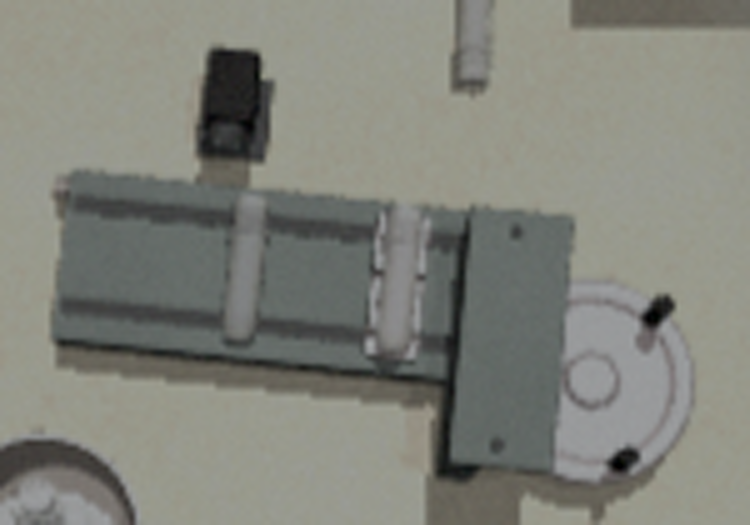

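View pics/scene1.png

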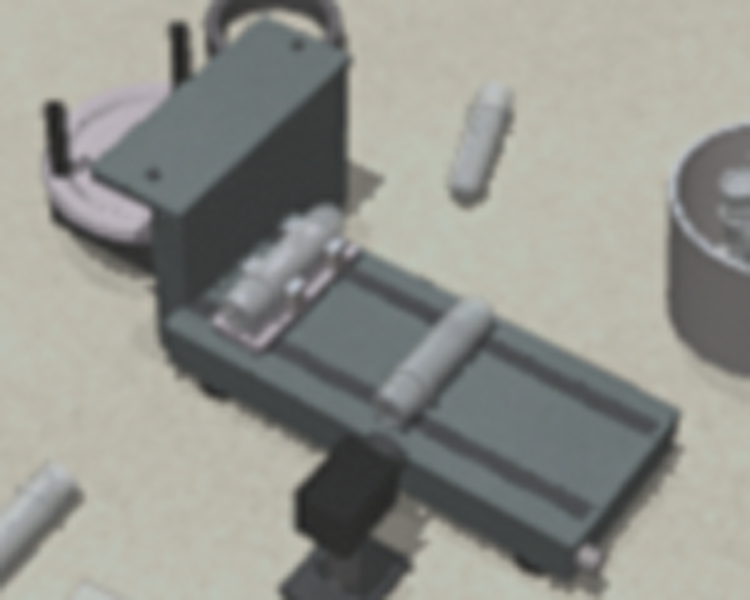

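```bash
cat > g.py <<'E'
import numpy as np,pickle
from scipy.optimize import least_squares
D=pickle.load(open("d0.pkl","rb"))
OFF=dict(top=(200,125),scene=(190,140))
def px(n,p): return np.array(OFF[n])+(np.array(p)+.5)/5-.5
def proj(n,X):
    c=D[n];q=c["camera_matrix"]@(c["R"]@np.asarray(X)+c["t"]);return q[:2]/q[2]
def ray(n,uv,z):
    c=D[n];d=c["R"].T@np.linalg.solve(c["camera_matrix"],[*uv,1]);o=-c["R"].T@c["t"]
    return (o+d*(z-o[2])/d[2])
def W(m,p):
    c,s=np.cos(m[2]),np.sin(m[2]);return np.array([m[0]+c*p[0]-s*p[1],m[1]+s*p[0]+c*p[1],p[2]])
E
python3 - <<'E'
from g import *
obs=[("top",(73,172),(.06,.14,.05)),("top",(53,340),(-.06,.14,.05)),("scene",(678,412),(-.06,.14,.05)),("scene",(575,548),(.06,.14,.05)),("scene",(165,315),(.06,-.14,.05))]
cov=[("top",(475,207),1,1),("top",(573,216),1,-1),("top",(556,473),-1,-1),("top",(450,462),-1,1),("scene",(265,18),-1,-1),("scene",(348,60),-1,1),("scene",(180,213),1,1),("scene",(95,162),1,-1)]
pins=[("top",(665,300),0),("top",(631,453),1),("scene",(55,104),0),("scene",(179,25),1)]
hub=[("top",(593,381))]
def f(v):
    m=v[:3];e=[]
    for n,p,X in obs:e+=list(proj(n,W(m,X))-px(n,p))
    for n,p,a,b in cov:e+=list(proj(n,W(m,(v[3]+a*.085,v[4]+b*.034,.13)))-px(n,p))
    for n,p,k in pins:
        # pin k=0 at angle A, k=1 is 120deg clockwise of it
        A=v[5]-k*2*np.pi/3;e+=list(proj(n,W(m,(-.05+.06*np.cos(A),-.232+.06*np.sin(A),.105)))-px(n,p))
    e+=list(proj("top",W(m,(-.05,-.232,.054)))-px("top",(593,381)))
    return np.array(e)
s=least_squares(f,[.55,0,-.05,-.05,-.19,-.8],loss="soft_l1");m=s.x[:3]
print("machine",m,np.degrees(m[2]),"cover",s.x[3:5],"pinA deg",np.degrees(s.x[5]));print(f(s.x).reshape(-1,2).round(2).tolist())
print("axis",W(m,(-.05,-.232,0)))
pickle.dump(s.x,open("m.pkl","wb"))
def loc(X):
    c,q=np.cos(m[2]),np.sin(m[2]);d=X[:2]-m[:2];return np.array([c*d[0]+q*d[1],-q*d[0]+c*d[1]])
for n,ps in dict(top=[(254,195),(238,342)],scene=[(392,412),(483,305)]).items():
    for p in ps: X=ray(n,px(n,p),.0635);print("stray",n,X,loc(X))
for n,ps in dict(top=[(406,207),(397,357)]).items():
    for p in ps: X=ray(n,px(n,p),.075);print("carr",n,X,loc(X))
for p in [(375,357),(415,359),(388,208),(430,212)]: X=ray("top",px("top",p),.06);print("carr plate",loc(X))
for p in [(215,50),(262,52),(203,122),(250,124)]: X=ray("top",px("top",p),.095);print("camtop",X,loc(X))
for p in [(298,500),(352,440),(403,455),(345,555)]: X=ray("scene",px("scene",p),.095);print("camscene",X,loc(X))
for p in [(190,276),(269,275),(270,333),(190,334)]: print("tray",ray("top",np.array(p)/1.5625,.045))
E
```

```text
machine [ 0.58552904  0.0288377  -0.10236219] -5.864921264079052 cover [-0.03967729 -0.16780777] pinA deg -37.58650615347694
[[-0.25, -0.63], [-0.48, -0.26], [1.04, -1.07], [-0.22, -0.4], [-0.66, 1.11], [-0.55, -0.43], [0.53, -0.1], [-0.48, 0.02], [-0.36, 0.02], [-0.3, -1.48], [1.18, -1.43], [0.01, -0.04], [-1.76, 0.39], [0.03, 0.81], [0.24, 0.61], [-0.08, 0.33], [-0.19, 0.12], [0.11, -0.26]]
axis [ 0.51208418 -0.19683874  0.        ]
stray top [0.6382332  0.03519935 0.0635    ] [0.05177823 0.01171385]
stray top [0.5360488  0.04555344 0.0635    ] [-0.05092931  0.01157218]
stray scene [0.63574674 0.03827953 0.0635    ] [0.04899004 0.01452383]
stray scene [0.53798898 0.04552822 0.0635    ] [-0.04899671  0.01174535]
carr top [ 0.62755019 -0.06850244  0.075     ] [ 0.05174775 -0.09253675]
carr top [ 0.52428183 -0.06178884  0.075     ] [-0.05166607 -0.09641061]
carr plate [-0.05091409 -0.08204967]
carr plate [-0.04943839 -0.10924202]
carr plate [ 0.05313738 -0.08077086]
carr plate [ 0.05336952 -0.10977302]
camtop [0.73180103 0.06166314 0.095     ] [0.14215212 0.04760021]
camtop [0.73049751 0.02973996 0.095     ] [0.14411744 0.01571093]
camtop [0.6814477  0.06936995 0.095     ] [0.09127485 0.0501214 ]
camtop [0.68015279 0.03762343 0.095     ] [0.09323069 0.01840873]
camscene [0.73609619 0.03633121 0.095     ] [0.14901331 0.02283977]
camscene [0.68725512 0.04105442 0.095     ] [0.09994525 0.0225475 ]
camscene [0.68284058 0.06932995 0.095     ] [0.09266453 0.05022393]
camscene [0.75467498 0.07454835 0.095     ] [0.16358969 0.0627553 ]
tray [0.59509446 0.48002065 0.045     ]
tray [0.59780583 0.30569426 0.045     ]
tray [0.46892102 0.29912985 0.045     ]
tray [0.46635787 0.47322734 0.045     ]
```

{"name": "arm_command", "arguments": {
  "travel": [
    [0.2,-0.1,0.066],
    [0.8,-0.616,0.066],
    [0.8,-0.616,0.066],
    [0.8,-0.616,0.066],
    [0.8,-0.616,0.066],
    [0.8,-0.616,0.066],
    [0.8,-0.616,0.066],
    [0.8,-0.616,0.066],
    [0.8,-0.616,0.066],
    [0.8,-0.616,0.066],
    [0.8,-0.616,0.066]
  ],
  "delta_rot": [
    [0,0,0],
    [0,0,0.118],
    [0,0,0.118],
    [0,0,0.118],
    [0,0,0.118],
    [0,0,0.118],
    [0,0,0.118],
    [0,0,0.118],
    [0,0,0.118],
    [0,0,0.118],
    [0,0,0.118]
  ],
  "grip": 0.57,
  "newtons": 15
}}

```text
time_s: 1.48
tcp_pos: [0.5862, 0.3414, 0.25]
eef_rot: [180.0, 0.0, -5.4]
contact_force: [0.8, 0.7, 0.5]
gripper_width: 0.0497
gripper_force: 0.0
```

{"name": "arm_command", "arguments": {
  "travel": [
    [0,-0.6,0],
    [0,-0.6,0],
    [0,-0.6,0],
    [0,-0.6,0],
    [0,-0.6,-0.2],
    [0,-0.6,-0.2],
    [0,-0.6,-0.2],
    [0,-0.6,-0.2],
    [0,-0.6,-0.2],
    [0,-0.6,-0.2]
  ],
  "delta_rot": [
    [0,0,0],
    [0,0,0],
    [0,0,0],
    [0,0,0],
    [0,0,0],
    [0,0,0],
    [0,0,0],
    [0,0,0],
    [0,0,0],
    [0,0,0]
  ]
}}

```text
time_s: 2.72
tcp_pos: [0.5878, 0.0416, 0.1515]
eef_rot: [-179.9, -0.1, -5.4]
contact_force: [0.1, -0.4, 0.5]
gripper_width: 0.0501
gripper_force: 0.0
```

{"name": "arm_command", "arguments": {
  "travel": [
    [0,0,-0.08],
    [0,0,-0.12],
    [0,0,-0.154],
    [0,0,-0.154],
    [0,0,-0.154],
    [0,0,-0.154]
  ],
  "delta_rot": [
    [0,0,0],
    [0,0,0],
    [0,0,0],
    [0,0,0],
    [0,0,0],
    [0,0,0]
  ]
}}

```text
time_s: 3.48
tcp_pos: [0.5877, 0.0407, 0.0742]
eef_rot: [-180.0, -0.1, -5.5]
contact_force: [-0.5, -0.5, 0.2]
gripper_width: 0.0501
gripper_force: 0.0
```

{"name": "arm_command", "arguments": {
  "travel": [
    [0,0,0],
    [0,0,0],
    [0,0,0],
    [0,0,0],
    [0,0,0],
    [0,0,0]
  ],
  "delta_rot": [
    [0,0,0],
    [0,0,0],
    [0,0,0],
    [0,0,0],
    [0,0,0],
    [0,0,0]
  ],
  "grip": 0.1
}}

```text
time_s: 4.22
tcp_pos: [0.5871, 0.0405, 0.0731]
eef_rot: [180.0, 0.0, -5.5]
contact_force: [-0.8, 0.4, -0.3]
gripper_width: 0.0092
gripper_force: 0.0
```

{"name": "arm_command", "arguments": {
  "travel": [
    [0,0,0.05],
    [0,0,0.15],
    [0,0,0.25],
    [0,0,0.35],
    [0,0,0.35]
  ],
  "delta_rot": [
    [0,0,0],
    [0,0,0],
    [0,0,0],
    [0,0,0],
    [0,0,0]
  ]
}}

```text
time_s: 4.85
tcp_pos: [0.5893, 0.041, 0.2531]
eef_rot: [-179.8, -0.5, -5.4]
contact_force: [-0.2, -0.0, -0.1]
gripper_width: 0.0086
gripper_force: 0.0
```

```bash
python3 - <<'E'
from plant import r,viewer
import cv2,pickle,numpy as np
d={}
for n in("scene","top"): d[n]=viewer.capture(n)
pickle.dump(d,open("d1.pkl","wb"))
c=lambda n,x,y:cv2.resize(d[n]["img"][y:y+120,x:x+100,::-1],None,fx=4,fy=4,interpolation=cv2.INTER_CUBIC)
cv2.imwrite("pics/c2.png",np.hstack([c("scene",230,140),c("top",200,120)]))
E
```

```text
(no output)
```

View pics/c2.png

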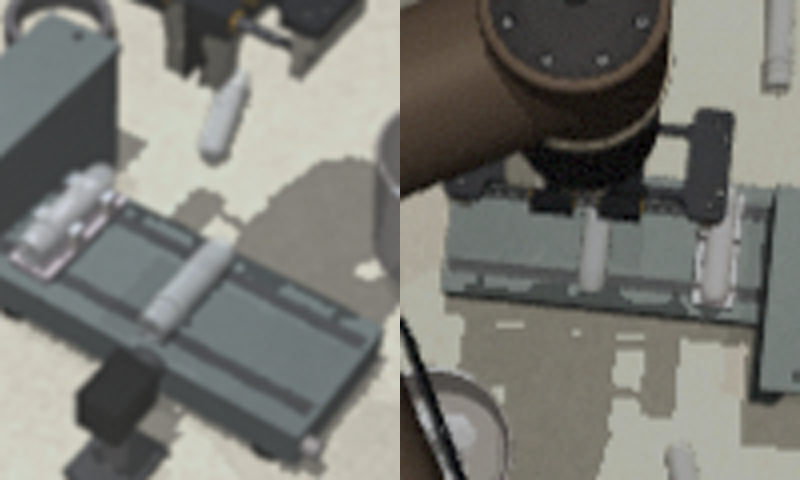

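```bash
python3 - <<'E'
from g import *
import cv2
D1=pickle.load(open("d1.pkl","rb"))
for n in("scene","top"):
    print(n,[proj(n,(.5893,.041+dy,.234)).round(1) for dy in(-.02,0,.02)],[proj(n,(.5893,.041,z)).round(1) for z in(.2,.28,.3)])
    a=D[n]["img"].astype(int);b=D1[n]["img"].astype(int)
# enlarge finger region, with projected tips marked
n="scene";im=D1[n]["img"][120:200,240:340,::-1].copy()
im=cv2.resize(im,None,fx=7,fy=7,interpolation=cv2.INTER_CUBIC)
for X in [(.5893,.041,.234),(.5893,.021,.234),(.5893,.061,.234)]:
    u=(proj(n,X)-[240,120]+.5)*7;cv2.drawMarker(im,tuple(int(k) for k in u),(0,0,255),0,14,2)
cv2.imwrite("pics/f3.png",im)
E
```

```text
scene [array([272.5, 164.5]), array([279.4, 167.2]), array([286.4, 169.8])] [array([278.8, 176.8]), array([280.2, 153.5]), array([280.6, 147.4])]
top [array([254.1, 166.9]), array([247.5, 166.9]), array([240.9, 166.9])] [array([247.8, 169.2]), array([247.2, 163.5]), array([247., 162.])]
```

View pics/f3.png

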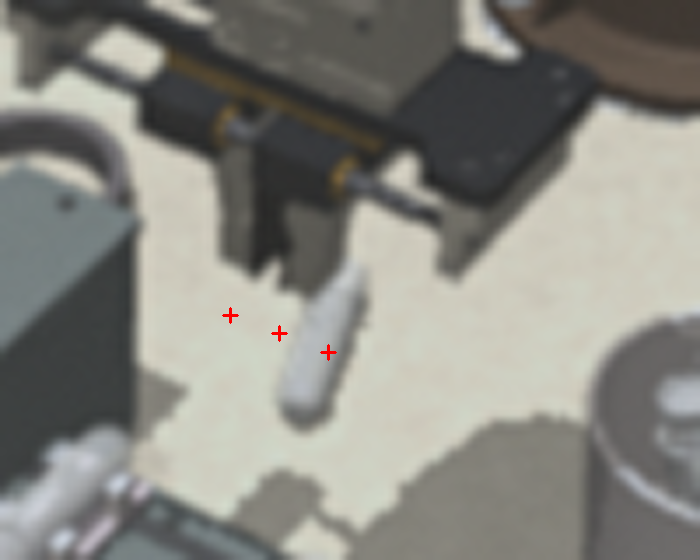

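```bash
python3 - <<'E'
from plant import r
print([a for a in dir(r) if a[0]!="_"],r.tips_ahead)
s=r.get_state();print(s["tcp_pos"],s["eef_rot"],s["joints"],s["time_s"])
from g import *
# triangulate fingertip centre: scene lower tip edges
D1=pickle.load(open("d1.pkl","rb"))
for z in (.234,.245,.255,.265,.275):
    # scene gap between tips near (272,275)/7 and finger front edges (270,268),(300,290)
    print(z,ray("scene",np.array([240+285/7-.5,120+278/7-.5]),z).round(4))
E
```

```text
['Unreachable', 'get_state', 'tips_ahead'] 0.019
[0.58700078 0.04067988 0.24850727] [-1.79947267e+02 -4.85167201e-02 -5.47846016e+00] [ 2.29721192e+01  1.13260520e+01 -7.89956186e+00 -2.46341450e-02
 -7.07066086e+01  6.15575685e+01] 4.95
0.234 [0.561  0.0288 0.234 ]
0.245 [0.5723 0.034  0.245 ]
0.255 [0.5825 0.0388 0.255 ]
0.265 [0.5928 0.0435 0.265 ]
0.275 [0.6031 0.0483 0.275 ]
```

```bash
python3 - <<'E'
from g import *
import cv2
D1=pickle.load(open("d1.pkl","rb"));g=cv2.cvtColor(D1["scene"]["img"],cv2.COLOR_RGB2GRAY).astype(np.float32)
a=np.radians(-5.48);ex=np.array([np.cos(a),np.sin(a)]);ey=np.array([np.sin(a),-np.cos(a)])
for lx in(.0095,-.0095):
  for ly in(.022,.015,.008,-.008,-.015,-.022):
    o=[]
    for z in np.arange(.224,.300,.004):
        p=np.array([.587,.0407])+lx*ex+ly*ey;u=proj("scene",(*p,z));o.append(int(cv2.getRectSubPix(g,(1,1),tuple(map(float,u)))[0,0]))
    print(lx,ly,o)
E
```

```text
0.0095 0.022 [205, 205, 204, 203, 202, 202, 203, 204, 204, 193, 159, 136, 131, 127, 130, 135, 125, 111, 103]
0.0095 0.015 [207, 206, 207, 203, 202, 204, 202, 202, 205, 192, 142, 94, 84, 86, 87, 90, 91, 87, 88]
0.0095 0.008 [208, 208, 206, 203, 201, 202, 203, 204, 203, 174, 111, 65, 54, 55, 55, 55, 58, 58, 54]
0.0095 -0.008 [187, 194, 196, 197, 200, 200, 201, 205, 209, 198, 140, 87, 79, 81, 75, 65, 69, 79, 86]
0.0095 -0.015 [184, 184, 185, 187, 186, 187, 186, 181, 177, 168, 135, 93, 85, 86, 88, 88, 88, 88, 88]
0.0095 -0.022 [163, 167, 173, 178, 180, 182, 184, 182, 180, 182, 180, 169, 136, 103, 85, 81, 81, 81, 82]
-0.0095 0.022 [203, 203, 203, 201, 177, 126, 83, 72, 72, 74, 78, 86, 85, 78, 75, 73, 67, 63, 64]
-0.0095 0.015 [201, 203, 205, 206, 201, 170, 115, 65, 44, 42, 43, 42, 43, 42, 42, 44, 46, 47, 47]
-0.0095 0.008 [205, 205, 207, 206, 185, 147, 134, 136, 100, 57, 43, 46, 51, 58, 59, 52, 47, 47, 47]
-0.0095 -0.008 [184, 184, 180, 176, 178, 161, 127, 97, 84, 82, 86, 86, 86, 87, 88, 85, 65, 48, 47]
-0.0095 -0.015 [167, 173, 175, 177, 176, 181, 184, 180, 166, 138, 105, 92, 86, 85, 84, 81, 79, 70, 62]
-0.0095 -0.022 [129, 119, 119, 125, 134, 143, 148, 153, 162, 181, 191, 190, 192, 196, 197, 195, 186, 177, 157]
```

```bash
python3 - <<'E'
from g import *
a=np.radians(-5.48);ex=np.array([np.cos(a),np.sin(a)]);ey=np.array([np.sin(a),-np.cos(a)])
for z in np.arange(.24,.34,.01):
  X=ray("scene",np.array([240+450/7-.5,120+277/7-.5]),z);d=X[:2]-[.587,.0407]
  Y=ray("scene",np.array([240+435/7-.5,120+200/7-.5]),z);e=Y[:2]-[.587,.0407]
  B=ray("scene",np.array([240+590/7-.5,120+90/7-.5]),z);b=B[:2]-[.587,.0407]
  print(z.round(3),(d@ex).round(4),(d@ey).round(4),"|",(e@ex).round(4),(e@ey).round(4),"|",(b@ex).round(4),(b@ey).round(4))
E
```

```text
0.24 -0.055 -0.0386 | -0.0896 -0.0114 | -0.1834 -0.0269
0.25 -0.0447 -0.0436 | -0.0789 -0.0168 | -0.1715 -0.0321
0.26 -0.0345 -0.0487 | -0.0683 -0.0222 | -0.1596 -0.0373
0.27 -0.0243 -0.0538 | -0.0576 -0.0277 | -0.1477 -0.0425
0.28 -0.014 -0.0588 | -0.0469 -0.0331 | -0.1358 -0.0478
0.29 -0.0038 -0.0639 | -0.0362 -0.0385 | -0.1238 -0.053
0.3 0.0064 -0.069 | -0.0255 -0.0439 | -0.1119 -0.0582
0.31 0.0167 -0.074 | -0.0148 -0.0494 | -0.1 -0.0634
0.32 0.0269 -0.0791 | -0.0041 -0.0548 | -0.0881 -0.0686
0.33 0.0371 -0.0842 | 0.0066 -0.0602 | -0.0761 -0.0739
0.34 0.0474 -0.0892 | 0.0172 -0.0656 | -0.0642 -0.0791
```

{"name": "arm_command", "arguments": {
  "travel": [
    [0,0,0],
    [0,0,0],
    [0,0,-0.12],
    [0,0,-0.24],
    [0,0,-0.32],
    [0,0,-0.38],
    [0,0,-0.38],
    [0,0,-0.38]
  ],
  "delta_rot": [
    [0,0,0],
    [0,0,0],
    [0,0,0],
    [0,0,0],
    [0,0,0],
    [0,0,0],
    [0,0,0],
    [0,0,0]
  ],
  "grip": 0.57
}}

```text
time_s: 5.95
tcp_pos: [0.5878, 0.0407, 0.059]
eef_rot: [180.0, -0.0, -5.4]
contact_force: [-0.3, -0.3, 0.9]
gripper_width: 0.0502
gripper_force: 0.0
```

```bash
python3 - <<'E'
from g import *
import cv2
from plant import r,viewer
c=viewer.capture("scene");s=r.get_state();P=s["tcp_pos"];print(P,s["contact_force"],s["gripper_width"])
cv2.imwrite("pics/s4.png",c["img"][:,:,::-1]);g=cv2.cvtColor(c["img"],cv2.COLOR_RGB2GRAY).astype(np.float32)
a=np.radians(s["eef_rot"][2]);ex=np.array([np.cos(a),np.sin(a)]);ey=np.array([np.sin(a),-np.cos(a)])
for ly in (.042,.036,.03,-.03,-.036,-.042):
    print(ly,[int(cv2.getRectSubPix(g,(1,1),tuple(map(float,proj("scene",(*(P[:2]+.0095*ex+ly*ey),z)))))[0,0]) for z in P[2]+np.arange(-.03,.04,.004)])
E
```

```text
[0.588108   0.04082566 0.05955457] [-0.25753733 -0.35521774  0.02608426] 0.0499053839675611
0.042 [116, 120, 120, 119, 112, 92, 79, 75, 75, 75, 77, 80, 82, 83, 84, 86, 86, 87]
0.036 [115, 119, 120, 119, 112, 91, 77, 75, 75, 76, 78, 82, 87, 88, 89, 91, 91, 90]
0.03 [133, 123, 117, 116, 111, 92, 78, 75, 76, 75, 71, 70, 72, 72, 72, 75, 78, 77]
-0.03 [121, 123, 123, 122, 118, 118, 118, 105, 87, 80, 88, 92, 87, 84, 81, 76, 71, 72]
-0.036 [121, 122, 123, 123, 116, 94, 85, 89, 84, 78, 78, 83, 87, 88, 88, 87, 88, 88]
-0.042 [120, 121, 122, 123, 117, 95, 79, 75, 77, 77, 77, 77, 79, 82, 84, 84, 84, 84]
```

{"name": "arm_command", "arguments": {
  "travel": [
    [0,0,-0.014],
    [0,0,-0.024],
    [0,0,-0.034],
    [0,0,-0.034],
    [0,0,-0.034]
  ],
  "delta_rot": [
    [0,0,0],
    [0,0,0],
    [0,0,0],
    [0,0,0],
    [0,0,0]
  ]
}}

```text
time_s: 6.62
tcp_pos: [0.587, 0.0406, 0.041]
eef_rot: [180.0, 0.0, -5.5]
contact_force: [-0.6, -0.4, -0.4]
gripper_width: 0.05
gripper_force: 0.0
```

{"name": "arm_command", "arguments": {
  "travel": [
    [0,0,0],
    [0,0,0],
    [0,0,0],
    [0,0,0],
    [0,0,0]
  ],
  "delta_rot": [
    [0,0,0],
    [0,0,0],
    [0,0,0],
    [0,0,0],
    [0,0,0]
  ],
  "grip": 0.1
}}

```text
time_s: 7.25
tcp_pos: [0.5871, 0.0405, 0.0412]
eef_rot: [180.0, 0.0, -5.5]
contact_force: [-0.8, 0.4, -1.2]
gripper_width: 0.0238
gripper_force: 15.0
```

{"name": "arm_command", "arguments": {
  "travel": [
    [0,0,0.05],
    [0,0,0.15],
    [0,0,0.25],
    [0,0,0.34],
    [0,0,0.34]
  ],
  "delta_rot": [
    [0,0,0],
    [0,0,0],
    [0,0,0],
    [0,0,0],
    [0,0,0]
  ],
  "newtons": 20
}}

```text
time_s: 7.88
tcp_pos: [0.5892, 0.041, 0.2156]
eef_rot: [-179.8, -0.4, -5.4]
contact_force: [-1.1, -0.4, -0.8]
gripper_width: 0.0238
gripper_force: 20.0
```

{"name": "arm_command", "arguments": {
  "travel": [
    [-0.02,0.08,0],
    [-0.04,0.2,0],
    [-0.08,0.3,0],
    [-0.11,0.42,0],
    [-0.11,0.54,0],
    [-0.11,0.64,0],
    [-0.11,0.7,0],
    [-0.11,0.71,0],
    [-0.11,0.71,0],
    [-0.11,0.71,0]
  ],
  "delta_rot": [
    [0,0,0],
    [0,0,0.02],
    [0,0,0.04],
    [0,0,0.06],
    [0,0,0.083],
    [0,0,0.083],
    [0,0,0.083],
    [0,0,0.083],
    [0,0,0.083],
    [0,0,0.083]
  ]
}}

```text
time_s: 9.12
tcp_pos: [0.5321, 0.3945, 0.2111]
eef_rot: [180.0, 0.0, 2.0]
contact_force: [0.4, -0.2, -0.1]
gripper_width: 0.024
gripper_force: 20.0
```

{"name": "arm_command", "arguments": {
  "travel": [
    [0,0,-0.1],
    [0,0,-0.2],
    [0,0,-0.3],
    [0,0,-0.36],
    [0,0,-0.4],
    [0,0,-0.424],
    [0,0,-0.424],
    [0,0,-0.424]
  ],
  "delta_rot": [
    [0,0,0],
    [0,0,0],
    [0,0,0],
    [0,0,0],
    [0,0,0],
    [0,0,0],
    [0,0,0],
    [0,0,0]
  ]
}}

```text
time_s: 10.12
tcp_pos: [0.5327, 0.3959, 0.0003]
eef_rot: [-179.9, -0.1, 2.0]
contact_force: [-0.4, -0.8, -0.2]
gripper_width: 0.0238
gripper_force: 20.0
```

{"name": "arm_command", "arguments": {
  "travel": [
    [0,0,0],
    [0,0,0],
    [0,0,0],
    [0,0,0.06],
    [0,0,0.16],
    [0,0,0.28],
    [0,0,0.42],
    [0,0,0.42]
  ],
  "delta_rot": [
    [0,0,0],
    [0,0,0],
    [0,0,0],
    [0,0,0],
    [0,0,0],
    [0,0,0],
    [0,0,0],
    [0,0,0]
  ],
  "grip": 0.6
}}

```text
time_s: 11.12
tcp_pos: [0.5341, 0.3973, 0.2156]
eef_rot: [-179.6, -0.4, 2.0]
contact_force: [0.0, 0.9, 0.0]
gripper_width: 0.0525
gripper_force: 0.0
```

{"name": "arm_command", "arguments": {
  "travel": [
    [-0.02,-0.08,0.04],
    [-0.04,-0.2,0.04],
    [-0.06,-0.3,0.04],
    [-0.08,-0.42,0.04],
    [-0.08,-0.54,0.04],
    [-0.08,-0.66,0.04],
    [-0.08,-0.76,0],
    [-0.08,-0.8,0],
    [-0.08,-0.8,0]
  ],
  "delta_rot": [
    [0,0,-0.08],
    [0,0,-0.18],
    [0,0,-0.28],
    [0,0,-0.38],
    [0,0,-0.48],
    [0,0,-0.58],
    [0,0,-0.66],
    [0,0,-0.667],
    [0,0,-0.667]
  ]
}}

```text
time_s: 12.25
tcp_pos: [0.4916, -0.0058, 0.2088]
eef_rot: [180.0, 0.0, -58.2]
contact_force: [-0.6, 0.8, -1.4]
gripper_width: 0.0526
gripper_force: 0.0
```

{"name": "arm_command", "arguments": {
  "travel": [
    [-0.02,-0.1,0],
    [-0.04,-0.2,0],
    [-0.0748,-0.3,0],
    [-0.0748,-0.4,0],
    [-0.0748,-0.4198,0],
    [-0.0748,-0.4198,0],
    [-0.0748,-0.4198,0],
    [-0.0748,-0.4198,0]
  ],
  "delta_rot": [
    [0,0,-0.08],
    [0,0,-0.18],
    [0,0,-0.28],
    [0,0,-0.38],
    [0,0,-0.4207],
    [0,0,-0.4207],
    [0,0,-0.4207],
    [0,0,-0.4207]
  ]
}}

```text
time_s: 13.25
tcp_pos: [0.455, -0.2134, 0.2092]
eef_rot: [-180.0, 0.0, -95.8]
contact_force: [-0.2, 0.1, 0.4]
gripper_width: 0.0524
gripper_force: 0.0
```

```bash
python3 - <<'E'
from g import *
import cv2
from plant import r,viewer
c=viewer.capture("scene");t=viewer.capture("top");s=r.get_state();print(s["tcp_pos"],s["eef_rot"],s["joints"])
cv2.imwrite("pics/s5.png",np.hstack([cv2.resize(c["img"][60:300,180:460,::-1],(560,480)),cv2.resize(t["img"][150:270,110:190,::-1],(240,360))[:360].copy() if 0 else cv2.copyMakeBorder(cv2.resize(t["img"][150:270,110:190,::-1],(240,360)),0,120,0,0,0)]))
g=cv2.cvtColor(c["img"],cv2.COLOR_RGB2GRAY)
E
```

```text
[ 0.45490746 -0.21363314  0.20927266] [-1.79986531e+02  2.52797245e-03 -9.57886734e+01] [-2.72209171e+00  4.48966230e+00 -2.13187319e+01 -2.00390389e-03
 -6.41780210e+01 -3.06570937e+00]
```

View pics/s5.png

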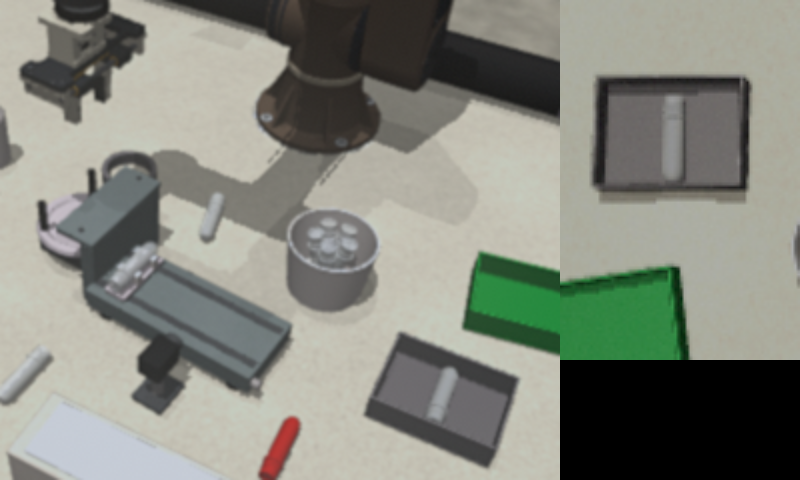

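```bash
python3 - <<'E'
from g import *
a=np.radians(-95.8);ex=np.array([np.cos(a),np.sin(a)]);ey=np.array([np.sin(a),-np.cos(a)])
for z in(.19,.224):print(z,[proj("scene",(*(np.array([.455,-.2134])+l*ey),z)).round(1) for l in(-.037,0,.037)])
print(ray("scene",(223.5,114.5),.224))
E
```

```text
0.19 [array([216.3, 129.1]), array([224.1, 123. ]), array([231.6, 117. ])]
0.224 [array([215.7, 119.8]), array([223.6, 113.7]), array([231.3, 107.8])]
[ 0.4585477  -0.21149928  0.224     ]
```

{"name": "arm_command", "arguments": {
  "travel": [
    [0,0,-0.1],
    [0,0,-0.18],
    [0,0,-0.24],
    [0,0,-0.27],
    [0,0,-0.298],
    [0,0,-0.298]
  ],
  "delta_rot": [
    [0,0,0],
    [0,0,0],
    [0,0,0],
    [0,0,0],
    [0,0,0],
    [0,0,0]
  ]
}}

```text
time_s: 14.1
tcp_pos: [0.4545, -0.2143, 0.0598]
eef_rot: [179.9, -0.0, -95.9]
contact_force: [0.1, -0.5, -0.4]
gripper_width: 0.0526
gripper_force: 0.0
```

{"name": "arm_command", "arguments": {
  "travel": [
    [0,0,0],
    [0,0,0],
    [0,0,0],
    [0,0,0],
    [0,0,0],
    [0,0,0]
  ],
  "delta_rot": [
    [0,0,0],
    [0,0,0],
    [0,0,0],
    [0,0,0],
    [0,0,0],
    [0,0,0]
  ],
  "grip": 0.05,
  "newtons": 40
}}

```text
time_s: 14.85
tcp_pos: [0.4568, -0.2145, 0.0607]
eef_rot: [-179.8, -0.0, -95.9]
contact_force: [5.1, -1.1, -2.8]
gripper_width: 0.0132
gripper_force: 40.0
```

```bash
cat > arc.py <<'E'
import numpy as np,sys
def arc(cmd,a0,a1,n,c=(.5135,-.1968)):
    A=np.radians(np.linspace(a0,a1,n+1)[1:]);A=np.r_[A,A[-1]]
    P=np.c_[c[0]+.06*np.cos(A),c[1]+.06*np.sin(A)]
    print([[round(float(v),4) for v in (*((p-cmd)/.5),0)] for p in P],"end",P[-1].round(5))
E
python3 -c "
from arc import *
arc((.4546,-.2139),-162.5,-4,19)"
```

```text
[[0.0098, -0.0181, 0.0], [0.0185, -0.0332, 0.0], [0.0294, -0.0469, 0.0], [0.0421, -0.0589, 0.0], [0.0564, -0.0689, 0.0], [0.072, -0.0767, 0.0], [0.0886, -0.0822, 0.0], [0.1058, -0.0852, 0.0], [0.1232, -0.0857, 0.0], [0.1405, -0.0836, 0.0], [0.1574, -0.0791, 0.0], [0.1734, -0.0721, 0.0], [0.1882, -0.0629, 0.0], [0.2016, -0.0517, 0.0], [0.2132, -0.0386, 0.0], [0.2227, -0.024, 0.0], [0.2301, -0.0082, 0.0], [0.235, 0.0086, 0.0], [0.2375, 0.0258, 0.0], [0.2375, 0.0258, 0.0]] end [ 0.57335 -0.20099]
```

{"name": "arm_command", "arguments": {
  "travel": [
    [0.0098,-0.0181,0.0],
    [0.0185,-0.0332,0.0],
    [0.0294,-0.0469,0.0],
    [0.0421,-0.0589,0.0],
    [0.0564,-0.0689,0.0],
    [0.072,-0.0767,0.0]
  ],
  "delta_rot": [
    [0,0,0],
    [0,0,0],
    [0,0,0],
    [0,0,0],
    [0,0,0],
    [0,0,0]
  ]
}}

```text
time_s: 15.6
tcp_pos: [0.4838, -0.255, 0.0604]
eef_rot: [179.3, -0.2, -95.9]
contact_force: [-22.2, -17.9, 17.7]
gripper_width: 0.013
gripper_force: 40.0
```

{"name": "arm_command", "arguments": {
  "travel": [
    [0,0,0],
    [0,0,0],
    [0,0,0]
  ],
  "delta_rot": [
    [0,0,0],
    [0,0,0],
    [0,0,0]
  ]
}}

```text
time_s: 15.98
tcp_pos: [0.4848, -0.2558, 0.0605]
eef_rot: [179.4, -0.2, -95.9]
contact_force: [-16.6, -18.1, 13.3]
gripper_width: 0.0133
gripper_force: 40.0
```

```bash
python3 - <<'E'
from g import *
import cv2
from plant import r,viewer
c=viewer.capture("scene");t=viewer.capture("top");s=r.get_state();print(s["tcp_pos"],s["contact_force"],s["moment"])
pickle.dump(dict(scene=c,top=t),open("d2.pkl","wb"))
cv2.imwrite("pics/s6.png",np.hstack([cv2.resize(c["img"][130:230,190:290,::-1],(400,400),interpolation=cv2.INTER_CUBIC),cv2.resize(t["img"][140:240,260:360,::-1],(400,400),interpolation=cv2.INTER_CUBIC)]))
E
```

```text
[ 0.48479306 -0.25575974  0.06044024] [-17.87215887 -18.39927224  13.65819662] [-6.40138639  6.15414617  0.4932797 ]
```

View pics/s6.png

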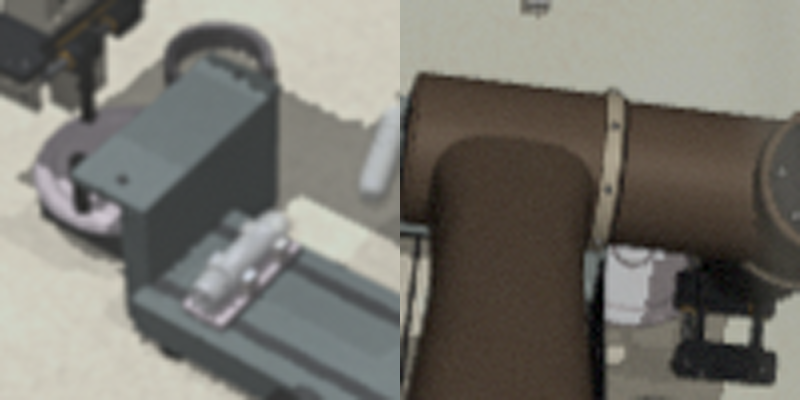

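```bash
python3 - <<'E'
from g import *
m=pickle.load(open("m.pkl","rb"));ax=W(m,(-.05,-.232,0))[:2]
def ang(X): d=X[:2]-ax; return np.hypot(*d).round(4),(np.degrees(np.arctan2(d[1],d[0]))-np.degrees(m[2])).round(1)
P=lambda x,y:np.array([190+(x+.5)/4-.5,130+(y+.5)/4-.5])
print("A top",ang(ray("scene",P(76,155),.105)),"A base",ang(ray("scene",P(82,210),.052)))
print("B base",ang(ray("scene",P(90,122),.052)), ray("scene",P(90,122),.052))
# carriage: preform ends & plate corners before/after, scene
def loc(X):
    c,q=np.cos(m[2]),np.sin(m[2]);d=X[:2]-m[:2];return np.array([c*d[0]+q*d[1],-q*d[0]+c*d[1]]).round(4)
print("plate +x+y corner",loc(ray("scene",P(228,328),.06)),loc(ray("scene",P(298,250),.06)),"before",loc(ray("scene",px("scene",(260,347)),.06)),loc(ray("scene",px("scene",(358,247)),.06)))
E
```

```text
A top (np.float64(0.0596), np.float64(4.7)) A base (np.float64(0.0628), np.float64(7.7))
B base (np.float64(0.054), np.float64(-110.9)) [ 0.48779324 -0.24502963  0.052     ]
plate +x+y corner [ 0.05   -0.0581] [-0.0426 -0.0616] before [ 0.0503 -0.0757] [-0.0482 -0.0761]
```

{"name": "arm_command", "arguments": {
  "travel": [
    [0,0,0],
    [0,0,0],
    [0,0,0],
    [-0.0168,0.007,0],
    [-0.0168,0.007,0],
    [-0.0168,0.007,0],
    [-0.0168,0.007,0]
  ],
  "delta_rot": [
    [0,0,0],
    [0,0,0],
    [0,0,0],
    [0,0,-0.1],
    [0,0,-0.2],
    [0,0,-0.267],
    [0,0,-0.267]
  ],
  "grip": 0.45
}}

```text
time_s: 16.95
tcp_pos: [0.4827, -0.2489, 0.0602]
eef_rot: [-180.0, 0.0, -119.8]
contact_force: [-0.6, 0.0, -0.4]
gripper_width: 0.0394
gripper_force: 0.0
```

{"name": "arm_command", "arguments": {
  "travel": [
    [0,0,0],
    [0,0,0],
    [0,0,0],
    [0,0,0]
  ],
  "delta_rot": [
    [0,0,0],
    [0,0,0],
    [0,0,0],
    [0,0,0]
  ],
  "grip": 0.05,
  "newtons": 30
}}

```text
time_s: 17.45
tcp_pos: [0.4831, -0.2496, 0.0604]
eef_rot: [-179.9, 0.0, -119.9]
contact_force: [2.9, -3.2, -2.8]
gripper_width: 0.0132
gripper_force: 30.0
```

```bash
cat > arc.py <<'E'
import numpy as np
def arc(cmd,a0,a1,n,c=(.5121,-.1968),hold=2):
    A=np.linspace(a0,a1,n+1)[1:];A=np.r_[A,[a1]*hold];t=np.radians(A)
    P=np.c_[c[0]+.06*np.cos(t),c[1]+.06*np.sin(t)]
    print([[round(float(v),4) for v in (*((p-cmd)/.5),0)] for p in P]);print([[0,0,round(float(v-a0)/90,4)] for v in A],"end",P[-1].round(5))
E
python3 -c "
from arc import *
arc((.4822,-.2488),-119.9,-26,12)"
```

```text
[[0.0147, -0.0072, 0.0], [0.0303, -0.0123, 0.0], [0.0464, -0.0152, 0.0], [0.0627, -0.016, 0.0], [0.079, -0.0144, 0.0], [0.095, -0.0107, 0.0], [0.1103, -0.0049, 0.0], [0.1246, 0.003, 0.0], [0.1378, 0.0128, 0.0], [0.1495, 0.0243, 0.0], [0.1595, 0.0372, 0.0], [0.1677, 0.0514, 0.0], [0.1677, 0.0514, 0.0], [0.1677, 0.0514, 0.0]]
[[0, 0, 0.0869], [0, 0, 0.1739], [0, 0, 0.2608], [0, 0, 0.3478], [0, 0, 0.4347], [0, 0, 0.5217], [0, 0, 0.6086], [0, 0, 0.6956], [0, 0, 0.7825], [0, 0, 0.8694], [0, 0, 0.9564], [0, 0, 1.0433], [0, 0, 1.0433], [0, 0, 1.0433]] end [ 0.56603 -0.2231 ]
```

{"name": "arm_command", "arguments": {
  "travel": [
    [0.0147,-0.0072,0.0],
    [0.0303,-0.0123,0.0],
    [0.0464,-0.0152,0.0],
    [0.0627,-0.016,0.0],
    [0.079,-0.0144,0.0],
    [0.095,-0.0107,0.0],
    [0.1103,-0.0049,0.0],
    [0.1246,0.003,0.0],
    [0.1378,0.0128,0.0],
    [0.1495,0.0243,0.0],
    [0.1595,0.0372,0.0],
    [0.1677,0.0514,0.0],
    [0.1677,0.0514,0.0],
    [0.1677,0.0514,0.0]
  ],
  "delta_rot": [
    [0,0,0.0869],
    [0,0,0.1739],
    [0,0,0.2608],
    [0,0,0.3478],
    [0,0,0.4347],
    [0,0,0.5217],
    [0,0,0.6086],
    [0,0,0.6956],
    [0,0,0.7825],
    [0,0,0.8694],
    [0,0,0.9564],
    [0,0,1.0],
    [0,0,1.0],
    [0,0,1.0]
  ]
}}

```text
time_s: 19.2
tcp_pos: [0.5697, -0.2249, 0.0605]
eef_rot: [-179.9, -0.4, -29.8]
contact_force: [12.8, -9.3, -8.9]
gripper_width: 0.0134
gripper_force: 30.0
```

{"name": "arm_command", "arguments": {
  "travel": [
    [0,0,0],
    [0,0,0],
    [0,0,0],
    [0,0,0.06],
    [0,0,0.12],
    [-0.03,0,0.12],
    [-0.06,0,0.12],
    [-0.1,0,0.12],
    [-0.15,-0.01,0.12],
    [-0.2017,-0.0214,0.12],
    [-0.2017,-0.0214,0.12],
    [-0.2017,-0.0214,0.12],
    [-0.2017,-0.0214,0.12],
    [-0.2017,-0.0214,0.12],
    [-0.2017,-0.0214,0.12]
  ],
  "delta_rot": [
    [0,0,0],
    [0,0,0],
    [0,0,0],
    [0,0,0],
    [0,0,0],
    [0,0,-0.11],
    [0,0,-0.22],
    [0,0,-0.33],
    [0,0,-0.44],
    [0,0,-0.55],
    [0,0,-0.66],
    [0,0,-0.77],
    [0,0,-0.88],
    [0,0,-0.99],
    [0,0,-1.0]
  ],
  "grip": 0.45
}}

```text
time_s: 21.08
tcp_pos: [0.465, -0.2341, 0.1203]
eef_rot: [180.0, 0.0, -119.9]
contact_force: [-0.3, -0.3, 0.1]
gripper_width: 0.0394
gripper_force: 0.0
```

```bash
python3 - <<'E'
from g import *
import cv2
from plant import r,viewer
c=viewer.capture("scene");t=viewer.capture("top");s=r.get_state();print(s["time_s"],s["tcp_pos"],s["eef_rot"])
pickle.dump(dict(scene=c,top=t),open("d3.pkl","wb"))
cv2.imwrite("pics/s7.png",np.hstack([cv2.resize(c["img"][130:230,190:290,::-1],(400,400),interpolation=cv2.INTER_CUBIC),cv2.resize(t["img"][140:240,240:340,::-1],(400,400),interpolation=cv2.INTER_CUBIC)]))
E
```

```text
21.175 [ 0.46515978 -0.23413158  0.12021695] [ 1.79998283e+02  2.81192016e-03 -1.19731390e+02]
```

View pics/s7.png

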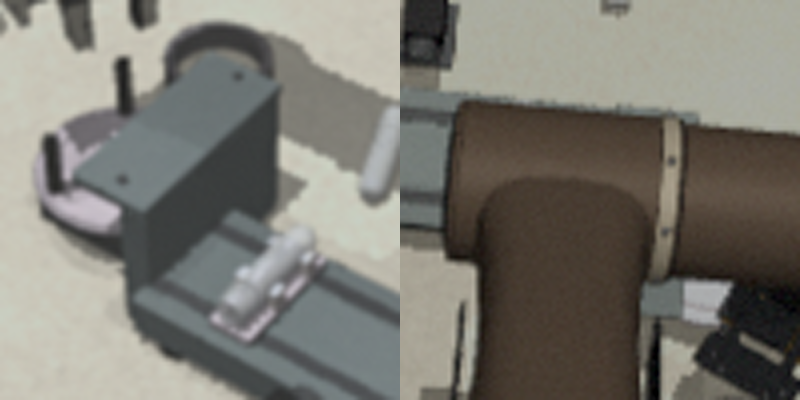

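```bash
python3 - <<'E'
from g import *
m=pickle.load(open("m.pkl","rb"))
P=lambda x,y:np.array([190+(x+.5)/4-.5,130+(y+.5)/4-.5])
for ax in (np.array([.5121,-.1968]),np.array([.5143,-.1993])):
  for p,z in [((50,137),.105),((58,192),.05),((123,61),.105),((127,113),.05)]:
    X=ray("scene",P(*p),z);d=X[:2]-ax;print(X.round(4),np.hypot(*d).round(4),(np.degrees(np.arctan2(d[1],d[0]))+5.86).round(1))
E
```

```text
[ 0.5649 -0.2259  0.105 ] 0.0603 -23.0
[ 0.566 -0.223  0.05 ] 0.0599 -20.1
[ 0.4628 -0.2266  0.105 ] 0.0576 -143.0
[ 0.4619 -0.2266  0.05  ] 0.0584 -143.4
[ 0.5649 -0.2259  0.105 ] 0.0572 -21.9
[ 0.566 -0.223  0.05 ] 0.0568 -18.8
[ 0.4628 -0.2266  0.105 ] 0.0583 -146.2
[ 0.4619 -0.2266  0.05  ] 0.0591 -146.6
```

{"name": "arm_command", "arguments": {
  "travel": [
    [-0.0044,0.0086,0],
    [-0.0044,0.0086,0],
    [-0.0044,0.0086,0],
    [-0.0044,0.0086,-0.06],
    [-0.0044,0.0086,-0.12],
    [-0.0044,0.0086,-0.12]
  ],
  "delta_rot": [
    [0,0,-0.11],
    [0,0,-0.22],
    [0,0,-0.311],
    [0,0,-0.311],
    [0,0,-0.311],
    [0,0,-0.311]
  ]
}}

```text
time_s: 21.92
tcp_pos: [0.4613, -0.2296, 0.0585]
eef_rot: [179.8, -0.2, -147.8]
contact_force: [-0.2, 0.2, 0.4]
gripper_width: 0.0389
gripper_force: 0.0
```

{"name": "arm_command", "arguments": {
  "travel": [
    [0,0,0],
    [0,0,0],
    [0,0,0],
    [0,0,0]
  ],
  "delta_rot": [
    [0,0,0],
    [0,0,0],
    [0,0,0],
    [0,0,0]
  ],
  "grip": 0.05
}}

```text
time_s: 22.42
tcp_pos: [0.4632, -0.2297, 0.061]
eef_rot: [-180.0, 0.0, -147.9]
contact_force: [-2.5, 4.8, 6.3]
gripper_width: 0.0135
gripper_force: 30.0
```

```bash
python3 -c "
from arc import *
arc((.463,-.2295),-147.5,-58.5,11,c=(.5133,-.1980),hold=0)
arc((.5133+.06*np.cos(np.radians(-58.5)),-.1980+.06*np.sin(np.radians(-58.5))),-58.5,-22.5,5,c=(.5133,-.1980),hold=2)"
```

```text
[[0.0095, -0.0151, 0.0], [0.0214, -0.0271, 0.0], [0.0348, -0.0374, 0.0], [0.0496, -0.0456, 0.0], [0.0654, -0.0517, 0.0], [0.0819, -0.0555, 0.0], [0.0988, -0.057, 0.0], [0.1157, -0.056, 0.0], [0.1323, -0.0527, 0.0], [0.1483, -0.0471, 0.0], [0.1633, -0.0393, 0.0]]
[[0, 0, 0.0899], [0, 0, 0.1798], [0, 0, 0.2697], [0, 0, 0.3596], [0, 0, 0.4495], [0, 0, 0.5394], [0, 0, 0.6293], [0, 0, 0.7192], [0, 0, 0.8091], [0, 0, 0.899], [0, 0, 0.9889]] end [ 0.54465 -0.24916]
[[0.0123, 0.0087, 0.0], [0.0235, 0.0188, 0.0], [0.0333, 0.0303, 0.0], [0.0415, 0.0429, 0.0], [0.0482, 0.0564, 0.0], [0.0482, 0.0564, 0.0], [0.0482, 0.0564, 0.0]]
[[0, 0, 0.08], [0, 0, 0.16], [0, 0, 0.24], [0, 0, 0.32], [0, 0, 0.4], [0, 0, 0.4], [0, 0, 0.4]] end [ 0.56873 -0.22096]
```

{"name": "arm_command", "arguments": {
  "travel": [
    [0.0095,-0.0151,0.0],
    [0.0214,-0.0271,0.0],
    [0.0348,-0.0374,0.0],
    [0.0496,-0.0456,0.0],
    [0.0654,-0.0517,0.0],
    [0.0819,-0.0555,0.0],
    [0.0988,-0.057,0.0],
    [0.1157,-0.056,0.0],
    [0.1323,-0.0527,0.0],
    [0.1483,-0.0471,0.0],
    [0.1633,-0.0393,0.0]
  ],
  "delta_rot": [
    [0,0,0.0899],
    [0,0,0.1798],
    [0,0,0.2697],
    [0,0,0.3596],
    [0,0,0.4495],
    [0,0,0.5394],
    [0,0,0.6293],
    [0,0,0.7192],
    [0,0,0.8091],
    [0,0,0.899],
    [0,0,0.9889]
  ]
}}

```text
time_s: 23.8
tcp_pos: [0.5455, -0.2495, 0.0609]
eef_rot: [-179.9, -0.0, -58.7]
contact_force: [-1.0, -0.5, 3.0]
gripper_width: 0.0134
gripper_force: 30.0
```

{"name": "arm_command", "arguments": {
  "travel": [
    [0.0123,0.0087,0.0],
    [0.0235,0.0188,0.0],
    [0.0333,0.0303,0.0],
    [0.0415,0.0429,0.0],
    [0.0482,0.0564,0.0],
    [0.0482,0.0564,0.0],
    [0.0482,0.0564,0.0]
  ],
  "delta_rot": [
    [0,0,0.08],
    [0,0,0.16],
    [0,0,0.24],
    [0,0,0.32],
    [0,0,0.4],
    [0,0,0.4],
    [0,0,0.4]
  ]
}}

```text
time_s: 24.68
tcp_pos: [0.5716, -0.2212, 0.061]
eef_rot: [-179.9, -0.3, -22.9]
contact_force: [6.0, 0.6, -2.1]
gripper_width: 0.0133
gripper_force: 30.0
```

{"name": "arm_command", "arguments": {
  "travel": [
    [0,0,0],
    [0,0,0],
    [0,0,0],
    [0,0,0.06],
    [0,0,0.12],
    [-0.03,0,0.12],
    [-0.06,0,0.12],
    [-0.1,0,0.12],
    [-0.15,-0.01,0.12],
    [-0.2067,-0.0265,0.12],
    [-0.2067,-0.0265,0.12],
    [-0.2067,-0.0265,0.12],
    [-0.2067,-0.0265,0.12],
    [-0.2067,-0.0265,0.12]
  ],
  "delta_rot": [
    [0,0,0],
    [0,0,0],
    [0,0,0],
    [0,0,0],
    [0,0,0],
    [0,0,-0.11],
    [0,0,-0.22],
    [0,0,-0.33],
    [0,0,-0.44],
    [0,0,-0.55],
    [0,0,-0.66],
    [0,0,-0.77],
    [0,0,-0.88],
    [0,0,-0.99]
  ],
  "grip": 0.45
}}

```text
time_s: 26.42
tcp_pos: [0.4652, -0.2347, 0.1202]
eef_rot: [180.0, -0.0, -112.3]
contact_force: [-0.9, -0.3, 0.7]
gripper_width: 0.0392
gripper_force: 0.0
```

{"name": "arm_command", "arguments": {
  "travel": [
    [0,0,0],
    [0,0,0],
    [0,0,0],
    [0,0,0],
    [0,0,-0.06],
    [0,0,-0.12],
    [0,0,-0.12],
    [0,0,-0.12]
  ],
  "delta_rot": [
    [0,0,-0.11],
    [0,0,-0.22],
    [0,0,-0.343],
    [0,0,-0.343],
    [0,0,-0.343],
    [0,0,-0.343],
    [0,0,-0.343],
    [0,0,-0.343]
  ]
}}

```text
time_s: 27.42
tcp_pos: [0.4661, -0.2348, 0.0611]
eef_rot: [-180.0, 0.0, -142.7]
contact_force: [-0.1, 1.0, 0.4]
gripper_width: 0.0397
gripper_force: 0.0
```

{"name": "arm_command", "arguments": {
  "travel": [
    [0,0,0],
    [0,0,0],
    [0,0,0],
    [0,0,0]
  ],
  "delta_rot": [
    [0,0,0],
    [0,0,0],
    [0,0,0],
    [0,0,0]
  ],
  "grip": 0.05
}}

```text
time_s: 27.92
tcp_pos: [0.465, -0.2343, 0.0605]
eef_rot: [180.0, -0.0, -142.9]
contact_force: [-4.0, 4.8, 5.9]
gripper_width: 0.0134
gripper_force: 30.0
```

```bash
python3 -c "
from arc import *
c=(.5140,-.1980)
arc((.4654,-.2342),-142.9,-53.9,11,c=c,hold=0)
arc((c[0]+.06*np.cos(np.radians(-53.9)),c[1]+.06*np.sin(np.radians(-53.9))),-53.9,-23.9,4,c=c,hold=2)"
```

```text
[[0.0126, -0.0127, 0.0], [0.0255, -0.0238, 0.0], [0.0397, -0.0329, 0.0], [0.0551, -0.04, 0.0], [0.0713, -0.0448, 0.0], [0.0881, -0.0473, 0.0], [0.105, -0.0473, 0.0], [0.1218, -0.0451, 0.0], [0.1381, -0.0404, 0.0], [0.1536, -0.0335, 0.0], [0.1679, -0.0246, 0.0]]
[[0, 0, 0.0899], [0, 0, 0.1798], [0, 0, 0.2697], [0, 0, 0.3596], [0, 0, 0.4495], [0, 0, 0.5394], [0, 0, 0.6293], [0, 0, 0.7192], [0, 0, 0.8091], [0, 0, 0.899], [0, 0, 0.9889]] end [ 0.54935 -0.24648]
[[0.0121, 0.0101, 0.0], [0.0227, 0.0216, 0.0], [0.0317, 0.0344, 0.0], [0.039, 0.0483, 0.0], [0.039, 0.0483, 0.0], [0.039, 0.0483, 0.0]]
[[0, 0, 0.0833], [0, 0, 0.1667], [0, 0, 0.25], [0, 0, 0.3333], [0, 0, 0.3333], [0, 0, 0.3333]] end [ 0.56886 -0.22231]
```

{"name": "arm_command", "arguments": {
  "travel": [
    [0.0126,-0.0127,0.0],
    [0.0255,-0.0238,0.0],
    [0.0397,-0.0329,0.0],
    [0.0551,-0.04,0.0],
    [0.0713,-0.0448,0.0],
    [0.0881,-0.0473,0.0],
    [0.105,-0.0473,0.0],
    [0.1218,-0.0451,0.0],
    [0.1381,-0.0404,0.0],
    [0.1536,-0.0335,0.0],
    [0.1679,-0.0246,0.0]
  ],
  "delta_rot": [
    [0,0,0.0899],
    [0,0,0.1798],
    [0,0,0.2697],
    [0,0,0.3596],
    [0,0,0.4495],
    [0,0,0.5394],
    [0,0,0.6293],
    [0,0,0.7192],
    [0,0,0.8091],
    [0,0,0.899],
    [0,0,0.9889]
  ]
}}

```text
time_s: 29.3
tcp_pos: [0.5506, -0.2474, 0.0605]
eef_rot: [-180.0, -0.1, -53.6]
contact_force: [-1.0, 0.1, 2.5]
gripper_width: 0.0134
gripper_force: 30.0
```

{"name": "arm_command", "arguments": {
  "travel": [
    [0.0121,0.0101,0.0],
    [0.0227,0.0216,0.0],
    [0.0317,0.0344,0.0],
    [0.039,0.0483,0.0],
    [0.039,0.0483,0.0],
    [0.039,0.0483,0.0]
  ],
  "delta_rot": [
    [0,0,0.0833],
    [0,0,0.1667],
    [0,0,0.25],
    [0,0,0.3333],
    [0,0,0.3333],
    [0,0,0.3333]
  ]
}}

```text
time_s: 30.05
tcp_pos: [0.5717, -0.2227, 0.0606]
eef_rot: [-179.9, -0.3, -23.8]
contact_force: [6.1, 0.4, -2.8]
gripper_width: 0.0132
gripper_force: 30.0
```

{"name": "arm_command", "arguments": {
  "travel": [
    [0,0,0],
    [0,0,0],
    [0,0,0],
    [0,0,0.06],
    [0,0,0.12],
    [-0.03,0,0.12],
    [-0.06,0,0.12],
    [-0.1,0,0.12],
    [-0.15,-0.01,0.12],
    [-0.2067,-0.0238,0.12],
    [-0.2067,-0.0238,0.12],
    [-0.2067,-0.0238,0.12],
    [-0.2067,-0.0238,0.12],
    [-0.2067,-0.0238,0.12]
  ],
  "delta_rot": [
    [0,0,0],
    [0,0,0],
    [0,0,0],
    [0,0,0],
    [0,0,0],
    [0,0,-0.11],
    [0,0,-0.22],
    [0,0,-0.33],
    [0,0,-0.44],
    [0,0,-0.55],
    [0,0,-0.66],
    [0,0,-0.77],
    [0,0,-0.88],
    [0,0,-0.99]
  ],
  "grip": 0.45
}}

```text
time_s: 31.8
tcp_pos: [0.4654, -0.2347, 0.1203]
eef_rot: [-180.0, -0.0, -113.3]
contact_force: [0.1, -0.6, -0.4]
gripper_width: 0.0397
gripper_force: 0.0
```

```bash
python3 - <<'E'
from g import *
import cv2
from plant import r,viewer
c=viewer.capture("scene");t=viewer.capture("top");s=r.get_state();print(s["time_s"],s["tcp_pos"],s["eef_rot"])
pickle.dump(dict(scene=c,top=t),open("d4.pkl","wb"))
cv2.imwrite("pics/s8.png",np.hstack([cv2.resize(c["img"][130:250,190:290,::-1],(500,600),interpolation=cv2.INTER_CUBIC),cv2.copyMakeBorder(cv2.resize(t["img"][140:240,220:270,::-1],(300,600),interpolation=cv2.INTER_CUBIC),0,0,0,0,0)]))
E
```

```text
31.9 [ 0.46531174 -0.23474467  0.12021027] [ 1.79995085e+02 -2.53874015e-03 -1.13110167e+02]
```

View pics/s8.png

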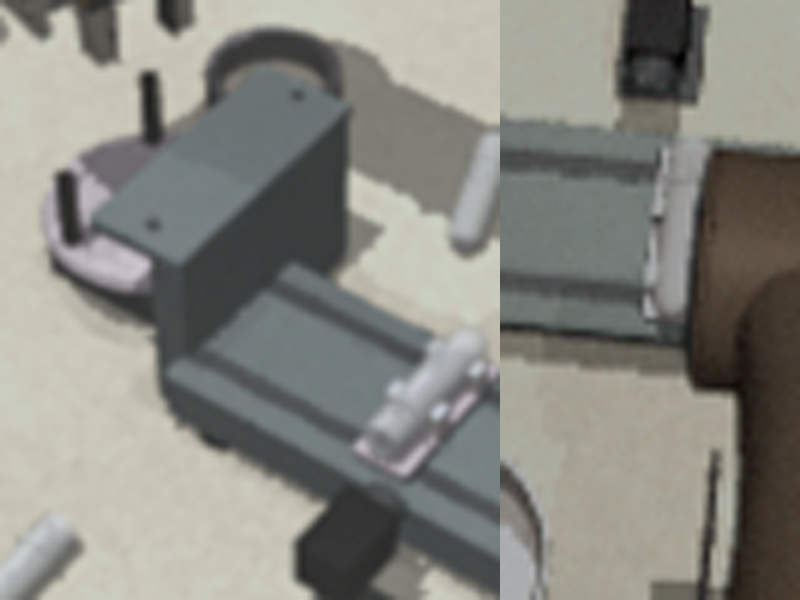

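```bash
python3 - <<'E'
from g import *
m=pickle.load(open("m.pkl","rb"))
def loc(X):
    c,q=np.cos(m[2]),np.sin(m[2]);d=X[:2]-m[:2];return np.array([c*d[0]+q*d[1],-q*d[0]+c*d[1]]).round(4)
S=lambda x,y:np.array([190+(x+.5)/5-.5,130+(y+.5)/5-.5])
T=lambda x,y:np.array([220+(x-500+.5)/6-.5,140+(y+.5)/6-.5])
print("plate now +x+y",loc(ray("scene",S(403,476),.058)),"+x-y",loc(ray("scene",S(355,449),.058)),"-x+y",loc(ray("scene",S(499,372),.058)))
print("preform now scene axis z.077",loc(ray("scene",S(386,433),.077)),loc(ray("scene",S(467,347),.077)))
print("preform now top axis",loc(ray("top",T(687,145),.077)),loc(ray("top",T(670,310),.077)))
print("init plate: +x+y",loc(ray("scene",px("scene",(260,348)),.058)),"+x-y",loc(ray("scene",px("scene",(215,318)),.058)),"-x+y",loc(ray("scene",px("scene",(358,247)),.058)))
print("init preform scene",loc(ray("scene",px("scene",(242,303)),.077)),loc(ray("scene",px("scene",(325,218)),.077)),"top",loc(ray("top",px("top",(406,207)),.077)),loc(ray("top",px("top",(397,357)),.077)))
# camera: top view edges of housing
print("cam top: housing edges z.095",[loc(ray("top",T(*p),.095)) for p in[(627,40),(691,40),(620,92),(684,92)]], "lens-face z.08",[loc(ray("top",T(*p),.08)) for p in [(622,90),(683,92)]])
print("lens circle z~.08",loc(ray("top",T(655,72),.085)))
print("base plate corners (scene z.006)",[loc(ray("scene",px("scene",p),.006)) for p in[(282,588),(412,552)]])
print("housing scene",[(z,loc(ray("scene",px("scene",(352,440)),z)),loc(ray("scene",px("scene",(403,455)),z)),loc(ray("scene",px("scene",(298,500)),z)) ,loc(ray("scene",px("scene",(345,555)),z)))for z in(.06,.095)])
for z,A in ((.105,(66,172)),(.05,(73,240)),(.105,(150,73)),(.05,(154,140))):
    X=ray("scene",S(*A),z);d=X[:2]-[.5121,-.1968];print("pin",np.hypot(*d).round(4),(np.degrees(np.arctan2(d[1],d[0]))+5.86).round(1))
E
```

```text
plate now +x+y [0.0499 0.0227] +x-y [ 0.0493 -0.0102] -x+y [-0.0476  0.024 ]
preform now scene axis z.077 [0.0433 0.0062] [-0.0378  0.0071]
preform now top axis [0.0484 0.0099] [-0.0468  0.0093]
init plate: +x+y [ 0.0495 -0.0763] +x-y [ 0.046  -0.1114] -x+y [-0.0498 -0.0772]
init preform scene [ 0.0413 -0.0948] [-0.0426 -0.0964] top [ 0.0513 -0.0925] [-0.052  -0.0963]
cam top: housing edges z.095 [array([0.101 , 0.0493]), array([0.1048, 0.0135]), array([0.0707, 0.0499]), array([0.0744, 0.0142])] lens-face z.08 [array([0.0756, 0.0499]), array([0.0781, 0.0154])]
lens circle z~.08 [0.0867 0.0322]
base plate corners (scene z.006) [array([0.1472, 0.0104]), array([0.0855, 0.0547])]
housing scene [(0.06, array([0.076 , 0.0064]), array([0.0684, 0.0351]), array([0.1269, 0.0067]), array([0.1421, 0.0481])), (0.095, array([0.0999, 0.0225]), array([0.0927, 0.0502]), array([0.149 , 0.0228]), array([0.1636, 0.0628]))]
pin 0.0589 -21.5
pin 0.0596 -20.1
pin 0.061 -140.6
pin 0.0598 -140.4
```

{"name": "arm_command", "arguments": {
  "travel": [
    [-0.0044,0.006,0],
    [-0.0044,0.006,0],
    [-0.0044,0.006,0],
    [-0.0044,0.006,0],
    [-0.0044,0.006,-0.06],
    [-0.0044,0.006,-0.12],
    [-0.0044,0.006,-0.12],
    [-0.0044,0.006,-0.12]
  ],
  "delta_rot": [
    [0,0,-0.11],
    [0,0,-0.22],
    [0,0,-0.33],
    [0,0,-0.371],
    [0,0,-0.371],
    [0,0,-0.371],
    [0,0,-0.371],
    [0,0,-0.371]
  ]
}}

```text
time_s: 32.9
tcp_pos: [0.464, -0.2319, 0.0611]
eef_rot: [-180.0, 0.0, -146.2]
contact_force: [1.1, 0.6, 1.0]
gripper_width: 0.0394
gripper_force: 0.0
```

{"name": "arm_command", "arguments": {
  "travel": [
    [0,0,0],
    [0,0,0],
    [0,0,0],
    [0,0,0]
  ],
  "delta_rot": [
    [0,0,0],
    [0,0,0],
    [0,0,0],
    [0,0,0]
  ],
  "grip": 0.05
}}

```text
time_s: 33.4
tcp_pos: [0.4633, -0.2315, 0.0605]
eef_rot: [180.0, 0.0, -146.4]
contact_force: [-0.9, 2.6, 6.0]
gripper_width: 0.0131
gripper_force: 30.0
```

```bash
python3 -c "
from arc import *
arc((.4633,-.2312),-146.4,-47.7,12,c=(.5137,-.1980),hold=2)"
```

```text
[[0.0114, -0.0136, 0.0], [0.0237, -0.0256, 0.0], [0.0377, -0.0357, 0.0], [0.053, -0.0436, 0.0], [0.0692, -0.0494, 0.0], [0.0861, -0.0527, 0.0], [0.1033, -0.0536, 0.0], [0.1204, -0.052, 0.0], [0.1371, -0.048, 0.0], [0.1531, -0.0416, 0.0], [0.168, -0.033, 0.0], [0.1816, -0.0224, 0.0], [0.1816, -0.0224, 0.0], [0.1816, -0.0224, 0.0]]
[[0, 0, 0.0914], [0, 0, 0.1828], [0, 0, 0.2742], [0, 0, 0.3656], [0, 0, 0.4569], [0, 0, 0.5483], [0, 0, 0.6397], [0, 0, 0.7311], [0, 0, 0.8225], [0, 0, 0.9139], [0, 0, 1.0053], [0, 0, 1.0967], [0, 0, 1.0967], [0, 0, 1.0967]] end [ 0.55408 -0.24238]
```

{"name": "arm_command", "arguments": {
  "travel": [
    [0.0114,-0.0136,0.0],
    [0.0237,-0.0256,0.0],
    [0.0377,-0.0357,0.0],
    [0.053,-0.0436,0.0],
    [0.0692,-0.0494,0.0],
    [0.0861,-0.0527,0.0],
    [0.1033,-0.0536,0.0],
    [0.1204,-0.052,0.0],
    [0.1371,-0.048,0.0],
    [0.1531,-0.0416,0.0],
    [0.168,-0.033,0.0],
    [0.1816,-0.0224,0.0],
    [0.1816,-0.0224,0.0],
    [0.1816,-0.0224,0.0]
  ],
  "delta_rot": [
    [0,0,0.0914],
    [0,0,0.1828],
    [0,0,0.2742],
    [0,0,0.3656],
    [0,0,0.4569],
    [0,0,0.5483],
    [0,0,0.6397],
    [0,0,0.7311],
    [0,0,0.8225],
    [0,0,0.9139],
    [0,0,1.0],
    [0,0,1.0],
    [0,0,1.0],
    [0,0,1.0]
  ]
}}

```text
time_s: 35.15
tcp_pos: [0.5546, -0.2439, 0.0606]
eef_rot: [180.0, -0.1, -56.4]
contact_force: [-0.0, -4.7, 1.2]
gripper_width: 0.0128
gripper_force: 30.0
```

{"name": "arm_command", "arguments": {
  "travel": [
    [0,0,0],
    [0,0,0],
    [0,0,0],
    [0,0,0.06],
    [0,0,0.12],
    [0,0,0.24],
    [0,0,0.36],
    [-0.02,-0.12,0.36],
    [-0.04,-0.24,0.36],
    [-0.06,-0.36,0.36],
    [-0.06,-0.4,0.36],
    [-0.06,-0.4,0.36]
  ],
  "delta_rot": [
    [0,0,0],
    [0,0,0],
    [0,0,0],
    [0,0,0],
    [0,0,0],
    [0,0,0],
    [0,0,0],
    [0,0,0],
    [0,0,0],
    [0,0,0],
    [0,0,0],
    [0,0,0]
  ],
  "grip": 0.45
}}

```text
time_s: 36.65
tcp_pos: [0.5237, -0.444, 0.2392]
eef_rot: [180.0, 0.1, -56.5]
contact_force: [-0.3, 0.3, -0.8]
gripper_width: 0.0397
gripper_force: 0.0
```

```bash
python3 - <<'E'
from g import *
import cv2
from plant import r,viewer
d={n:viewer.capture(n) for n in("scene","top")};pickle.dump(d,open("d5.pkl","wb"))
m=pickle.load(open("m.pkl","rb"));g=cv2.cvtColor(d["top"]["img"],cv2.COLOR_RGB2GRAY).astype(np.float32)
ys=np.arange(0,.072,.002)
print("y mm",(ys*1000).astype(int).tolist())
def prof(n,g,x,z):
    return [int(cv2.getRectSubPix(g,(1,1),tuple(map(float,proj(n,W(m,(x,y,z))))))[0,0]) for y in ys]
for x,z in [(.135,.095),(.12,.095),(.105,.095),(.09,.08),(.06,.055),(.05,.077),(.03,.08),(.01,.08),(-.02,.08),(-.04,.08),(-.048,.06)]: print("top",x,z,prof("top",g,x,z))
print(r.get_state()["time_s"])
E
```

```text
y mm [0, 2, 4, 6, 8, 10, 12, 14, 16, 18, 20, 22, 24, 26, 28, 30, 32, 34, 36, 38, 40, 42, 44, 46, 48, 50, 52, 54, 56, 58, 60, 62, 64, 66, 68, 70]
top 0.135 0.095 [180, 180, 180, 180, 180, 177, 168, 144, 97, 36, 40, 46, 46, 46, 44, 42, 40, 41, 43, 45, 44, 42, 40, 41, 50, 73, 107, 147, 180, 180, 180, 180, 179, 179, 179, 179]
top 0.12 0.095 [178, 174, 152, 116, 96, 82, 77, 63, 36, 35, 43, 46, 48, 48, 47, 47, 44, 42, 44, 45, 43, 41, 40, 40, 47, 64, 99, 141, 158, 170, 173, 176, 179, 180, 180, 179]
top 0.105 0.095 [179, 177, 172, 138, 88, 80, 70, 44, 32, 35, 40, 46, 45, 45, 45, 45, 45, 46, 46, 45, 45, 44, 46, 47, 47, 61, 87, 131, 171, 171, 172, 175, 178, 180, 179, 178]
top 0.09 0.08 [180, 174, 151, 99, 83, 84, 81, 73, 51, 38, 35, 42, 53, 61, 68, 72, 75, 78, 76, 74, 69, 63, 55, 46, 39, 56, 76, 99, 131, 168, 171, 174, 178, 180, 179, 179]
top 0.06 0.055 [160, 162, 164, 167, 169, 170, 168, 165, 147, 130, 123, 120, 123, 126, 127, 129, 130, 133, 133, 132, 129, 126, 127, 126, 122, 121, 122, 141, 162, 163, 161, 157, 156, 157, 160, 164]
top 0.05 0.077 [126, 126, 128, 130, 130, 130, 127, 127, 128, 12
[... 382 characters left out ...]
39, 152, 160, 163, 164, 165, 165, 163, 157, 149, 140, 149, 160, 160, 151, 129, 126, 131, 131, 131, 130, 129, 128, 129, 130]
top -0.02 0.08 [129, 128, 129, 129, 130, 133, 139, 160, 175, 176, 160, 138, 148, 157, 161, 164, 166, 165, 163, 160, 155, 149, 152, 154, 141, 132, 131, 131, 132, 131, 130, 129, 129, 130, 129, 129]
top -0.04 0.08 [85, 84, 84, 84, 84, 84, 90, 109, 141, 141, 134, 131, 136, 149, 157, 162, 162, 162, 160, 155, 147, 138, 133, 141, 121, 81, 80, 84, 85, 86, 86, 85, 84, 85, 84, 83]
top -0.048 0.06 [131, 131, 131, 131, 130, 131, 132, 139, 152, 152, 148, 130, 120, 118, 117, 115, 112, 109, 104, 102, 101, 106, 114, 130, 131, 115, 121, 127, 127, 126, 124, 124, 125, 127, 127, 126]
36.75
```

{"name": "arm_command", "arguments": {
  "travel": [
    [0.02,0.1,0],
    [0.04,0.2,0],
    [0.06,0.3,0],
    [0.0606,0.38,0],
    [0.0606,0.3984,-0.04],
    [0.0606,0.3984,-0.14],
    [0.0606,0.3984,-0.22],
    [0.0606,0.3984,-0.28],
    [0.0606,0.3984,-0.33],
    [0.0606,0.3984,-0.36],
    [0.0606,0.3984,-0.36],
    [0.0606,0.3984,-0.36]
  ],
  "delta_rot": [
    [0,0,0],
    [0,0,0],
    [0,0,0],
    [0,0,0],
    [0,0,0],
    [0,0,0],
    [0,0,0],
    [0,0,0],
    [0,0,0],
    [0,0,0],
    [0,0,0],
    [0,0,0]
  ]
}}

```text
time_s: 38.25
tcp_pos: [0.5553, -0.2435, 0.0613]
eef_rot: [-179.9, -0.1, -56.3]
contact_force: [-0.3, 0.5, 0.6]
gripper_width: 0.0396
gripper_force: 0.0
```

{"name": "arm_command", "arguments": {
  "travel": [
    [0,0,0],
    [0,0,0],
    [0,0,0],
    [0,0,0]
  ],
  "delta_rot": [
    [0,0,0],
    [0,0,0],
    [0,0,0],
    [0,0,0]
  ],
  "grip": 0.05
}}

```text
time_s: 38.75
tcp_pos: [0.5546, -0.2438, 0.0605]
eef_rot: [-180.0, -0.0, -56.4]
contact_force: [-0.4, 1.1, 2.1]
gripper_width: 0.0135
gripper_force: 30.0
```

{"name": "arm_command", "arguments": {
  "travel": [
    [0.004,0.004,0],
    [0.008,0.008,0],
    [0.0118,0.0122,0],
    [0.0118,0.0122,0],
    [0.0118,0.0122,0]
  ],
  "delta_rot": [
    [0,0,0.03],
    [0,0,0.06],
    [0,0,0.09],
    [0,0,0.09],
    [0,0,0.09]
  ]
}}

```text
time_s: 39.38
tcp_pos: [0.5607, -0.238, 0.0605]
eef_rot: [-180.0, -0.1, -48.3]
contact_force: [0.3, -4.1, 2.8]
gripper_width: 0.0134
gripper_force: 30.0
```

{"name": "arm_command", "arguments": {
  "travel": [
    [0,0,0],
    [0,0,0],
    [0,0,0],
    [0,0,0.06],
    [0,0,0.12],
    [0,0,0.24],
    [0,0,0.36],
    [-0.02,-0.12,0.36],
    [-0.04,-0.24,0.36],
    [-0.06,-0.36,0.36],
    [-0.06,-0.4,0.36],
    [-0.06,-0.4,0.36]
  ],
  "delta_rot": [
    [0,0,0],
    [0,0,0],
    [0,0,0],
    [0,0,0],
    [0,0,0],
    [0,0,0],
    [0,0,0],
    [0,0,0],
    [0,0,0],
    [0,0,0],
    [0,0,0],
    [0,0,0]
  ],
  "grip": 0.45
}}

```text
time_s: 40.88
tcp_pos: [0.5298, -0.4386, 0.2392]
eef_rot: [180.0, 0.1, -48.4]
contact_force: [0.6, 0.2, 0.4]
gripper_width: 0.0397
gripper_force: 0.0
```

```bash
python3 - <<'E'
from g import *
import cv2
from plant import r,viewer
d={n:viewer.capture(n) for n in("scene","top")}
m=pickle.load(open("m.pkl","rb"))
ys=np.arange(.014,.056,.002);print("y mm",(ys*1000).round().astype(int).tolist())
for n,L in dict(top=[(.135,.095),(.09,.08),(.05,.077),(.03,.08),(.01,.08),(-.02,.08),(-.04,.08)]).items():
  g=cv2.cvtColor(d[n]["img"],cv2.COLOR_RGB2GRAY).astype(np.float32)
  for x,z in L: print(n,x,z,[int(cv2.getRectSubPix(g,(1,1),tuple(map(float,proj(n,W(m,(x,y,z))))))[0,0]) for y in ys])
# stray & bystanders unchanged: image difference vs first picture, outside arm/machine
a=cv2.absdiff(d["scene"]["img"],D["scene"]["img"]).max(2)
k,_,st,_=cv2.connectedComponentsWithStats((cv2.medianBlur(a,3)>45).astype(np.uint8))
print([s.tolist() for s in st[1:] if s[4]>25]);s=r.get_state();print(s["time_s"],s["gripper_width"])
E
```

```text
y mm [14, 16, 18, 20, 22, 24, 26, 28, 30, 32, 34, 36, 38, 40, 42, 44, 46, 48, 50, 52, 54]
top 0.135 0.095 [145, 98, 36, 38, 43, 43, 43, 43, 44, 45, 45, 43, 40, 41, 43, 42, 43, 46, 69, 107, 147]
top 0.09 0.08 [71, 49, 37, 36, 42, 51, 58, 64, 71, 76, 79, 77, 74, 70, 64, 57, 48, 40, 57, 76, 98]
top 0.05 0.077 [125, 126, 125, 124, 122, 129, 143, 151, 159, 162, 162, 160, 157, 153, 146, 138, 125, 122, 128, 128, 130]
top 0.03 0.08 [107, 142, 164, 162, 151, 136, 143, 150, 155, 156, 154, 157, 159, 155, 149, 143, 148, 156, 118, 90, 86]
top 0.01 0.08 [126, 139, 166, 167, 158, 149, 146, 156, 161, 164, 165, 164, 163, 159, 153, 151, 152, 164, 163, 145, 135]
top -0.02 0.08 [130, 143, 169, 166, 149, 144, 145, 155, 162, 166, 166, 165, 164, 161, 157, 150, 146, 165, 163, 133, 128]
top -0.04 0.08 [99, 117, 129, 137, 125, 124, 137, 148, 157, 161, 164, 163, 160, 156, 148, 141, 135, 130, 128, 104, 84]
[[122, 0, 6, 9, 26], [159, 0, 33, 21, 481], [337, 0, 27, 18, 259], [397, 0, 21, 28, 270], [341, 29, 6, 10, 44], [375, 36, 25, 37, 510], [327, 43, 6, 10, 29], [120, 45, 31, 12, 194], [143, 59, 5, 12, 35], [126, 74, 31, 29, 367], [319, 78, 7, 14, 63], [362, 91, 30, 22, 416], [464, 97, 32, 19, 392], [404, 108, 108, 42, 1135], [166, 113, 8, 9, 56], [258, 115, 59, 44, 1105], [348, 114, 45, 29, 581], [168, 126, 57, 40, 1309], [491, 177, 21, 23, 298], [236, 181, 22, 20, 132], [274, 203, 17, 19, 102], [395, 244, 14, 25, 138]]
40.975 0.039198131950275716
```

```bash
python3 -c "
from plant import close_job
print(close_job())"
```

```text
the job is handed in; nothing more can be done
None
```

The job is handed in at about 41 s: the loose preform is in the grey reject tray, and the clamped preform lines up with the camera lens to within about 1 mm by the top-camera measurement. The gripper is open and clear of everything; I did not check each bystander separately.

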